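# Pack a row of sample bottles tight in the shaker carrier

### The job

Swing the retaining bar down across the bottle carrier until it rests in its fork. Then pack the gap between the bottles and the bar: stand one or two boards from the block upright against the bottles, as many as still leave room for the wedge, and push the wedge down between boards and bar, thin end first, sloping side to the bar, until you feel the whole row go tight. Press firmly but do not force it, and finish still holding the wedge pressed down, so the row stays tight while a colleague does up the clamp screws; an unneeded board stays in the block and everything else on the bench is left alone.

Things in the scene. Friction and masses are not known exactly. Their poses are not given: they have to be found in the camera images.
- carrier: Steel bottle carrier, fixed: open-topped trough 226 long (its y), 68 wide inside, 74 outside (x), floor top 6 above the bench, side walls to 60 (all mm). Origin: on the bench under its middle. Closed end at -y: inner face of the end plate at y -105; bottles in a row from there; open at +y. A clamp's swinging bar crosses it near +y. +x points from the bar's hinge side to its fork side.
- clamp: Aluminium clamp fixed to the carrier's walls, with the bar it carries; axes as the carrier's. Origin: on the bench under the bar's hinge, 50 to -x of the trough's middle line; its y along the carrier varies. Clevis post at the hinge, 30 wide in y, to 102 above the bench; fork post 90 to 102 to +x of the hinge, 31 wide, to 107 above the bench.
- bar_hinge (a point): Centre of the bar's hinge, on the bar's axis, 88 above the bench, 50 to -x of the trough's middle line. Hinge axis along the carrier's y: the bar swings in the upright plane across the trough. Its frame has the carrier's axes. The lowered bar (14 thick) lies along x at this y and height.
- bar (a joint): Angle of the bar (rad): 0 = level across the trough, resting in its fork (stop); positive = raised, 1.6 = upright over the hinge. Friction hinge of about 0.12 N m: stays where it is left. Bar: round steel, 14 in diameter, with a black round grip sleeve, 20 in diameter, 112 to 167 from the hinge, beyond the fork.
- bar_grip (a point): Middle of the black grip sleeve, on the bar's axis, 140 from the hinge. With the bar down it is 88 above the bench and 90 to +x of the trough's middle line, outside the far wall, with free space under and beside it.
- bottle_a: Square white bottle, full, about 300 g: 62 x 62, 84 to the shoulder, 112 high with its round cap (47 across). Origin: centre of the underside. Stands loose in the carrier, next to the end plate.
- bottle_b: Second, equal bottle, on the bar side of the first. With the row pushed up to the end plate its bar-side face is at the carrier's y +19; from there to the bar's near side is the gap to pack, 28 to 46. A few millimetres of slack in the row at the start. A steady push of 15 to 20 N down on the wedge, with no side load from the arm, is firm enough.
- board_a: Packing board, polyethylene, 80 g, upright in the block's slot: 62 wide (its x), 12 thick (y), 90 high, with a grip tab 24 wide, 12 thick mid-top, up to 130. Origin: centre of the underside, 8 above the bench at the start. Stands in the carrier the same way: thickness along the trough, 3 free at each side, foot on the floor; grip the tab across its 24.
- board_b: Second, equal packing board, in the block's middle slot. Needed when one board, with the row pushed up to the end plate, leaves over 24 to the bar; stays in the block when under 21 is left. (The wedge needs 9 to 24; between 21 and 24 either will do.)
- wedge: Plastic wedge, 90 g, thin end down in the block: 130 high, 40 wide (x). Flat face at y -13; the +y face slopes: thickness 5 at the foot, growing 1 in 4 to 26 at z 84 (y +13), then straight: top 26 x 40, the grip. Origin: foot height, under the top's middle; 8 above the bench at first. Flat face to the boards, slope to the bar: in a space G it is tight with its foot 4(G-5) below the bar's axis.
- block: Wooden block, fixed, 90 x 160 x 50 high; slots 42 deep in a row along its y: board_a at y -48, board_b at 0, wedge at +48 (its origin). Origin: centre of the underside. Boards and wedge have the block's axes at first; the wedge may lean by 3 degrees.
- beaker: Clear plastic beaker, 52 wide, 60 high, on the bench in front of the carrier (mm). Leave it where it is.
- cap: Loose white bottle cap, 47 wide, 18 high, on the bench behind the block (mm). Leave it where it is.
- spanner: Steel spanner, 140 long, lying on the fork side (+x) of the carrier near its closed end (mm). Leave it where it is.
- marker: Grey marker pen, 130 long, lying in front of the block (mm). Leave it where it is.
- spare_bottle: Another square bottle like those in the carrier, standing on the back of the bench (mm). Leave it where it is.
- timer: Small white timer, 45 x 70 x 22, on the back of the bench (mm). Leave it where it is.

How it is judged:
On the way, in this order (a step that is already met when the one before it is completed fails the run):
1. the bar is down in its fork (value of joint bar below 0.04 rad), for 0.2 s.
2. a board stands upright in the gap between the bottles and the bar (((x of board_a in the frame of carrier between -0.012 and 0.012 m and y of board_a in the frame of bottle_b between 0.03 and 0.08 m and y of board_a in the frame of clamp below -0.01 m and z of board_a in the frame of carrier below 0.012 m and angle between board_a's own z axis and vertical below 0.12 rad) or (x of board_b in the frame of carrier between -0.012 and 0.012 m and y of board_b in the frame of bottle_b between 0.03 and 0.08 m and y of board_b in the frame of clamp below -0.01 m and z of board_b in the frame of carrier below 0.012 m and angle between board_b's own z axis and vertical below 0.12 rad))), for 0.2 s.
At the end, for the whole second after the job is handed in: Bar down (under 0.04 rad); a board or two upright on the floor between bottles and bar, any other where it was (20 mm); wedge upright (0.12 rad), mid-trough (15 mm), slope to the bar, still, over 5 N on the bar, 3 N on a board; over 3 N between the upright bottles; fingers hold the wedge (4 N) (value of joint bar below 0.04 rad and ((x of board_a in the frame of carrier between -0.012 and 0.012 m and y of board_a in the frame of bottle_b between 0.03 and 0.08 m and y of board_a in the frame of clamp below -0.01 m and z of board_a in the frame of carrier below 0.012 m and angle between board_a's own z axis and vertical below 0.12 rad) or (x of board_b in the frame of carrier between -0.012 and 0.012 m and y of board_b in the frame of bottle_b between 0.03 and 0.08 m and y of board_b in the frame of clamp below -0.01 m and z of board_b in the frame of carrier below 0.012 m and angle between board_b's own z axis and vertical below 0.12 rad)) and ((x of board_a in the frame of carrier between -0.012 and 0.012 m and y of board_a in the frame of bottle_b between 0.03 and 0.08 m and y of board_a in the frame of clamp below -0.01 m and z of board_a in the frame of carrier below 0.012 m and angle between board_a's own z axis and vertical below 0.12 rad) or distance of board_a from where it was at the start of the episode below 0.02 m) and ((x of board_b in the frame of carrier between -0.012 and 0.012 m and y of board_b in the frame of bottle_b between 0.03 and 0.08 m and y of board_b in the frame of clamp below -0.01 m and z of board_b in the frame of carrier below 0.012 m and angle between board_b's own z axis and vertical below 0.12 rad) or distance of board_b from where it was at the start of the episode below 0.02 m) and angle between wedge's own z axis and vertical below 0.12 rad and x of wedge in the frame of carrier between -0.015 and 0.015 m and contact force between wedge and clamp above 5 N and contact force between bottle_a and bottle_b above 3 N and (contact force between wedge and board_a above 3 N or contact force between wedge and board_b above 3 N) and y of clamp in the frame of wedge above 0 m and contact force between the fingers and wedge above 4 N and linear speed of wedge below 0.01 m/s and angle between each of bottle_a, bottle_b's own z axis and vertical below 0.1 rad); the arm keeps its last pose, push and grip.
It fails at once if the row is crushed (over 90 N between the bottles) (contact force between bottle_a and bottle_b above 90 N).
It fails at once if another thing on the bench is disturbed (moved over 30 mm) (distance of any of beaker, cap, spanner, marker, spare_bottle, timer from where it was at the start of the episode above 0.03 m).
It also fails if it takes over 72 s, if anything falls off the work surface, if the arm or the gripper's body presses on something with over 40 N, if the wrist force passes 120 N, or if a joint passes its speed limit or range.

### The arm

A 6-joint arm with a two-finger parallel gripper is mounted at the origin on the work surface. World frame = base frame: x ahead of the robot, y to its left, z up, the work surface at z = 0. Lengths are in m, angles in rad, forces in N, time in s.
With the tool pointing down it reaches from about 0.35 to 0.875 m from the base axis. Payload 4.2 kg.
Tool frame: the origin (TCP) lies midway between the tips of the shut fingers; the grasp point (between the pads) lies 19 mm behind it; z points along the fingers, y is the line along which they close (so a half turn about z gives the same grasp; the last joint's range is limited). The gripper opens to 85 mm and grips with 20 to 120 N. Pads are 22 mm wide; open, the fingers measure 114 mm over their backs; the gripper's body (76 mm by 85 mm) begins 54 mm behind the grasp point. The pads swing forward as they close: fully open they stand 13 mm farther back than shut.
Start: joints at [-0.876, 0.385, 0.008, 0, -1.194, -0.259], TCP at [0.264, -0.567, 0.202] pointing down, gripper open.
Joint ranges: [-3.14, 3.14], [-1.21, 2.06], [-1.07, 1.41], [-3.16, 2.05], [-2.99, -0.16], [-3.1, 3.1]. Speed limits (rad/s): [2.79, 2.79, 3.14, 3.14, 3.14, 3.14].

### API

Orientations are given as a unit quaternion [w, x, y, z].
In Python, from cell import r gives the robot as it stands.
- The arm moves only by the shell command python3 drive.py [OPENING] [FORCE], which reads ROWS from standard input. ROWS is a JSON object with one list for each field, all of the same length, 1 to 12, a row being the entries at one place: tx, ty, tz (the shift in m), wx, wy, wz (a rotation vector in rad); each row shifts and turns the commanded pose from where the row before left it, along the tool's axes as they then stand; what a row does not reach is not made up. A row lasts 1/8 s, in which the tool goes at most 0.0625 m and 0.188 rad, less where a joint would pass 70% of its speed; a pose out of reach is approached as far as the arm can. OPENING is the finger opening in m, set as the command begins (- or left out keeps the last). The fingers move at their own pace and stop on an object; FORCE is the grip in N (left out, the last holds). Time passes only in rows, so rows that do not move let the fingers close. It prints the time, the measured TCP pose, the force, the opening and the grip force at its end. Input that does not fit is refused with a message, and nothing moves.
- r.read_state(): the state, without advancing time (a new reading comes with each control period).
- r.grab_frame(name): name is "scene" or "top" or "wrist"; returns a dict with "image" (384x512x3 uint8, red, green, blue), "range_z" (384x512 float32, m along the optical axis (not along the pixel's ray), 0 where there is no reading), "fx", "fy", "cx", "cy" (pixels), "camera_from_world" (4x4, takes a point from world to camera coordinates). Camera axes: x right, y down, z forward; pixel columns grow to the right and rows downward; lengths in m; the calibration is good to about 2 mm. A picture is of the moment at which its call begins.
- r.sign_off(): hands the job in; it is judged then, once.
The state is a dict: "time_s": time; "joints": joint angles; "qd": joint speeds; "joint_efforts": joint torques, N m; "tcp_pos": TCP position; "tcp_rot": TCP orientation; "force": force on the tool from outside, world axes, zero at the start; "wrist_torque": the same for the moment, N m; "width": finger opening in m; "grasp_force": force on a finger pad.
Only numpy, scipy, OpenCV 4.12 (cv2) and the standard library are available. Lean on these libraries where they do the work, as an engineer would, in place of code of your own. Each camera call takes 0.05 s, during which the arm holds its last target. There are 200 camera calls.

## Working session

There is one attempt and no reset: what is moved stays moved. The work goes in short steps, Python scripts to look and compute and a shell command to move; the robot and the scene stay as the last step left them, time stands still between calls to the robot, and variables do not carry over. Pictures are saved under pics/ and viewed, at most 12 in all, crops included, and the job is handed in when it is done.

```bash
ls; mkdir -p pics; python3 - <<'E'
from cell import r
import cv2,numpy as np,pickle
fs={}
for n in("scene","top"):
    f=r.grab_frame(n);fs[n]=f
    cv2.imwrite(f"pics/{n}0.png",f["image"][:,:,::-1])
    M=np.array(f["camera_from_world"]);print(n,f["fx"],f["cx"],f["cy"],(-M[:3,:3].T@M[:3,3]).round(3),M[:3,:3].round(2).tolist())
pickle.dump(fs,open("f0.pkl","wb"))
print(r.read_state())
E
```

```text
cell.py
drive.py
pics
scene 351.3163033914231 257.66386404354097 187.8996567291855 [0.903 0.152 0.694] [[-0.42, 0.91, -0.01], [0.78, 0.35, -0.52], [-0.46, -0.23, -0.86]]
top 463.88507768842817 254.06047456845798 185.8605163752419 [ 0.477 -0.018  1.081] [[0.01, -1.0, 0.0], [-0.99, -0.01, -0.1], [0.1, -0.0, -0.99]]
{'time_s': 0.1, 'joints': array([-8.76399875e-01,  3.85490648e-01,  6.75819331e-03, -4.22888771e-04,
       -1.19401196e+00, -2.58598278e-01]), 'qd': array([-3.69614352e-05, -3.06087702e-03,  1.78330208e-03,  2.78836446e-03,
       -8.63998104e-04,  3.05770600e-04]), 'joint_efforts': array([-8.46505372e-04, -3.93320024e+01,  1.88928115e+01,  4.19792980e+00,
       -2.65820490e-03, -1.01260600e-06]), 'tcp_pos': array([ 0.26359532, -0.56605139,  0.20102452]), 'tcp_rot': array([-2.72121099e-04, -2.16102615e-01,  9.76370151e-01,  9.55687915e-04]), 'force': array([0.26577459, 0.38574635, 0.49878306]), 'wrist_torque': array([ 0.02241872, -0.00176679, -0.00328396]), 'grasp_force': 0.0, 'width': 0.08519007304626912}
```
View pics/scene0.png

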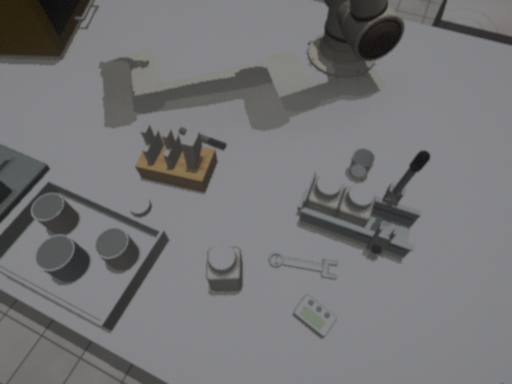

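View pics/top0.png

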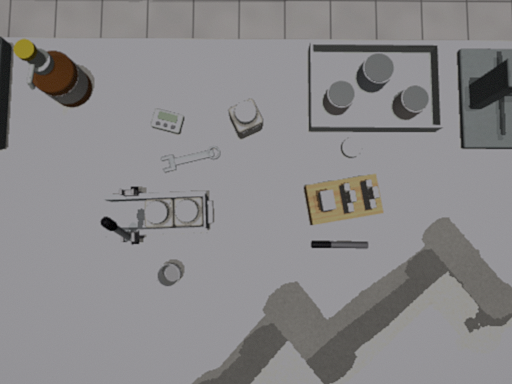

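The scene view shows the carrier right of centre with its bar raised (grip ~(420,160)) and the block at ~(178,160). In the top view, the carrier is at cols 107–215, rows 190–230, with its open end to the left (world +y). Its fork is at (130,190) and its hinge at (135,237). In the block, the wedge is at (327,200), board_b at (348,197) and board_a at (370,193).

```bash
cat > h.py <<'E'
import numpy as np,cv2
def cloud(f):
    d=f["range_z"];v,u=np.mgrid[:d.shape[0],:d.shape[1]]
    P=np.stack([(u-f["cx"])/f["fx"]*d,(v-f["cy"])/f["fy"]*d,d],-1)
    M=np.array(f["camera_from_world"]);W=(P-M[:3,3])@M[:3,:3]
    W[d==0]=np.nan
    return W
def rect(p):
    c,s,a=cv2.minAreaRect((p[:,:2]*1000).astype(np.float32));return np.round(c,1),np.round(s,1),round(a,2)
E
python3 - <<'E'
import pickle,numpy as np,cv2
from h import *
fs=pickle.load(open("f0.pkl","rb"))
for n in fs:
    f=fs[n];W=cloud(f);I=f["image"].astype(int)
    X,Y,Z=W[...,0],W[...,1],W[...,2]
    def seg(name,m):
        if m.sum()>4: print(n,name,m.sum(),rect(W[m]),"mean",(W[m].mean(0)*1000).round(1),'z',(np.percentile(Z[m],[2,98])*1000).round(1))
    cv=cv2.cvtColor(f["image"],cv2.COLOR_RGB2HSV)
    wood=(cv[...,1]>90)&(Z>.042)&(Z<.056)&(Y<0)&(Y>-.4)&(X<.6)&(X>.3)
    seg("wood",wood)
    bx=(X>.3)&(X<.6)&(Y>-.35)&(Y<-.07)
    for lo,hi in((.122,.145),(.085,.11),(.085,.096)):
        m=(bx&(Z>lo)&(Z<hi)).astype(np.uint8);k,L=cv2.connectedComponents(m)
        for i in range(1,k): seg(f"blk{lo}",L==i)
    cx=(X>.3)&(X<.6)&(Y>.05)&(Y<.42)
    for lo,hi in((.054,.064),(.106,.120),(.096,.106),(.08,.09),(.125,.3)):
        m=(cx&(Z>lo)&(Z<hi)).astype(np.uint8);k,L=cv2.connectedComponents(m)
        for i in range(1,k): seg(f"car{lo}",L==i)
    seg("allwall",cx&(Z>.054)&(Z<.064))
    blk=(I.max(-1)<50)&cx&(Z>.1); seg("sleeve",blk)
    p=cv2.resize(f["image"][(slice(170,250) if n=="top" else slice(130,260)),(slice(90,225) if n=="top" else slice(280,440))],None,fx=4.5,fy=4.5,interpolation=cv2.INTER_CUBIC)
    cv2.imwrite(f"pics/{n}c.png",p[:,:,::-1])
E
```

```text
scene wood 864 (array([ 559.1, -220.8]), array([ 87.5, 157.1]), 10.1) mean [ 568.1 -193.4   49.1] z [46.4 51.4]
scene blk0.122 104 (array([ 565.9, -269.5]), array([25.5, 12.8]), 12.56) mean [ 567.1 -267.6  132.8] z [122.7 138.4]
scene blk0.122 105 (array([ 557.1, -222.7]), array([25.6, 12.7]), 10.19) mean [ 559.1 -220.6  133.3] z [122.9 138.2]
scene blk0.122 288 (array([ 548.2, -171.5]), array([41.8, 26.8]), 8.59) mean [ 551.2 -169.5  134.5] z [123.1 138.5]
scene blk0.085 194 (array([ 565.4, -269.9]), array([63.1, 13.9]), 10.88) mean [ 569.2 -266.3   96. ] z [ 85.8 108.4]
scene blk0.085 188 (array([ 556.9, -222.4]), array([62.8, 13.2]), 9.07) mean [ 561.6 -219.2   95.8] z [ 85.2 108.8]
scene blk0.085 136 (array([ 552.4, -163.3]), array([22.7, 47.6]), 67.3) mean [ 558.3 -165.9   98.1] z [ 85.6 109.5]
scene blk0.085 86 (array([ 565.9, -265.8]), array([61.9, 10.8]), 4.9) mean [ 570.9 -264.5   91. ] z [85.3 95.8]
scene blk0.085 84 (array([ 556.9, -217.3]), array([11.9, 62.6]), 89.9) mean [ 562.9 -217.3   90.8] z [85.2 95.9]
scene blk0.085 56 (array([ 552.6, -163.7]), array([22.1, 46.9]),
[... 5894 characters left out ...]
[15.5,  4.1]), 3.33) mean [556.4  84.1  87.2] z [83.4 89.8]
top car0.08 578 (array([522.2, 145.9]), array([ 64.6, 131.2]), 0.28) mean [521.  140.   86.7] z [80.7 89.9]
top car0.08 5 (array([474.5, 228.6]), array([8.9, 0.7]), 18.41) mean [474.6 228.6  85. ] z [82.5 89.5]
top car0.08 5 (array([464. , 227.9]), array([0.6, 4.2]), 87.87) mean [464.4 228.   84.5] z [80.6 87.4]
top car0.125 263 (array([489.1, 241.6]), array([37.2, 17.7]), 11.23) mean [489.4 240.  213.1] z [131.2 252.6]
top allwall 1116 (array([466. , 193.3]), array([208.2, 227.6]), 1.2) mean [509.1 183.7  59.4] z [55.3 63.1]
top sleeve 199 (array([518.4, 240.3]), array([100.2,  26.5]), 5.04) mean [492.7 239.8 214. ] z [101.4 252.9]
```

View pics/topc.png

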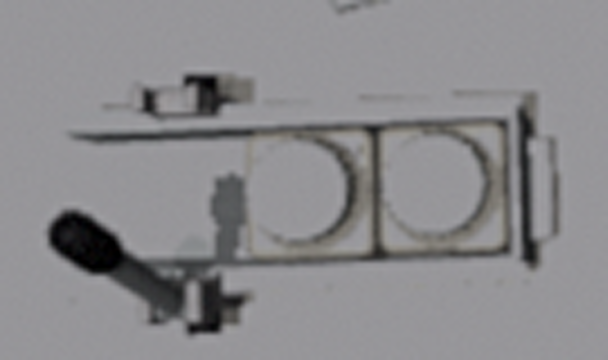

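The top crop shows both bottles pushed near the end plate at the right. The clamp's posts sit left of them at crop (200,95) and (200,300), and the bar leans up over its hinge. Measured: carrier yaw about +2.8°, trough middle x≈0.52, hinge about (0.469, 0.244), and bar angle about 1.4 rad. The gap is about 28, so one board is needed. First I align the tool with world axes and go behind the bar with fingers shut.

```bash
echo '{"tx":[0,0,0,-0.013,-0.013,-0.013,-0.013,-0.013,-0.013,-0.013],"ty":[0,0,0,0.058,0.058,0.058,0.058,0.058,0.058,0.058],"tz":[-0.0333,-0.0333,-0.0333,0,0,0,0,0,0,0],"wx":[0,0,0,0,0,0,0,0,0,0],"wy":[0,0,0,0,0,0,0,0,0,0],"wz":[0.1454,0.1454,0.1454,0,0,0,0,0,0,0]}' | python3 drive.py 0 30; echo '{"tx":[-0.013,-0.013,-0.013,-0.013,-0.013,-0.013,-0.013,0],"ty":[0.058,0.058,0.058,0.058,0.058,0.058,0.058,0],"tz":[0,0,0,0,0,0,0,0],"wx":[0,0,0,0,0,0,0,0],"wy":[0,0,0,0,0,0,0,0],"wz":[0,0,0,0,0,0,0,0]}' | python3 drive.py
```

```text
time_s: 1.35
tcp_pos: [0.3547, -0.1588, 0.3018]
tcp_rot: [0.0, 0.0, 1.0, 0.0]
force: [1.2, 0.4, -0.1]
width: -0.0002
grasp_force: 0.0
time_s: 2.35
tcp_pos: [0.4462, 0.2485, 0.2999]
tcp_rot: [-0.001, -0.002, 1.0, -0.001]
force: [0.0, -0.9, 0.2]
width: -0.0
grasp_force: 0.0
```

```bash
echo '{"tx":[0,0,-0.027,-0.025,-0.025,-0.025,-0.018,-0.014,-0.01,-0.008,-0.004,0],"ty":[0,0,0,0,0,0,0,0,0,0,0.002,0],"tz":[0.045,0.045,0,0,0,0.015,0.02,0.02,0.018,0.02,0.017,0],"wx":[0,0,0,0,0,0,0,0,0,0,0,0],"wy":[0,0,0,0,0,0,0,0,0,0,0,0],"wz":[0,0,0,0,0,0,0,0,0,0,0,0]}' | python3 drive.py; python3 - <<'E'
from cell import r
import cv2,pickle
fs={n:r.grab_frame(n) for n in("scene","top")}
pickle.dump(fs,open("f1.pkl","wb"))
f=fs["scene"]["image"][110:270,270:460]
cv2.imwrite("pics/s1.png",cv2.resize(f,None,fx=3.5,fy=3.5)[:,:,::-1])
E
```

```text
time_s: 3.85
tcp_pos: [0.6009, 0.2468, 0.0995]
tcp_rot: [-0.002, 0.0, 1.0, -0.001]
force: [0.0, 0.0, 0.5]
width: 0.0002
grasp_force: 0.0
```

View pics/s1.png

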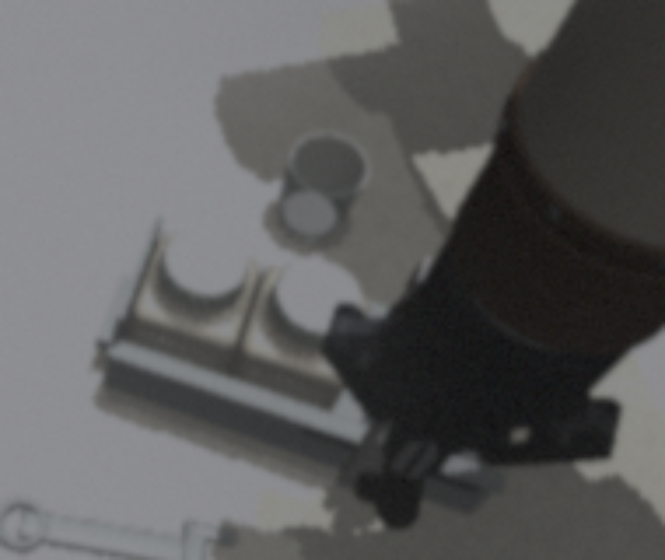

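The bar has followed the fingers down: the black sleeve is under them at crop (395,495), just past the fork. I press lightly to seat it.

```bash
echo '{"tx":[0,0,0,0],"ty":[0,0,0,0],"tz":[0.003,0.002,0,0],"wx":[0,0,0,0],"wy":[0,0,0,0],"wz":[0,0,0,0]}' | python3 drive.py; 
```

```text
time_s: 4.45
tcp_pos: [0.6022, 0.2473, 0.0971]
tcp_rot: [0.0, 0.0, 1.0, 0.0]
force: [0.2, 0.0, -0.3]
width: 0.0002
grasp_force: 0.0
```

```bash
echo '{"tx":[0,0,0],"ty":[0,0,0],"tz":[0.003,0.003,0],"wx":[0,0,0],"wy":[0,0,0],"wz":[0,0,0]}' | python3 drive.py;  echo '{"tx":[0,0,0],"ty":[0,0,0],"tz":[0.002,0.002,0],"wx":[0,0,0],"wy":[0,0,0],"wz":[0,0,0]}' | python3 drive.py
```

```text
time_s: 4.82
tcp_pos: [0.6019, 0.2472, 0.0904]
tcp_rot: [-0.0, 0.0, 1.0, -0.0]
force: [-0.2, -0.4, 0.4]
width: 0.0002
grasp_force: 0.0
time_s: 5.2
tcp_pos: [0.602, 0.2472, 0.0866]
tcp_rot: [-0.0, 0.0, 1.0, -0.0]
force: [1.0, -0.5, 0.3]
width: -0.0
grasp_force: 0.0
```

No contact at 0.087, so I back off up and towards the block, then look at the bar.

```bash
echo '{"tx":[0,0,0,0,0.004,0.004,0.004,0.004,0.004,0.004,0.004,0],"ty":[0,0,0,-0.04,-0.06,-0.06,-0.06,-0.06,-0.06,-0.06,-0.06,0],"tz":[-0.05,-0.05,-0.05,-0.04,0,0,0,0,0,0,0,0],"wx":[0,0,0,0,0,0,0,0,0,0,0,0],"wy":[0,0,0,0,0,0,0,0,0,0,0,0],"wz":[0,0,0,0,0,0,0,0,0,0,0,0]}' | python3 drive.py 0.06; python3 - <<'E'
from cell import r
import cv2,pickle,numpy as np
from h import *
fs={n:r.grab_frame(n) for n in("scene","top")}
pickle.dump(fs,open("f2.pkl","wb"))
ims=[cv2.resize(fs["scene"]["image"][140:260,290:440],(750,600))[:, :],]
cv2.imwrite("pics/s2.png",ims[0][:,:,::-1])
for n in fs:
    W=cloud(fs[n]);I=fs[n]["image"].max(-1);X,Y,Z=W[...,0],W[...,1],W[...,2]
    m=(Y>.2)&(Y<.3)&(X>.57)&(X<.66)&(Z>.07)&(Z<.3)
    print(n,m.sum(),rect(W[m]) if m.sum()>4 else '',(np.percentile(Z[m],[5,50,95])*1e3).round(1))
    m=(Y>.22)&(Y<.28)&(X>.495)&(X<.55)&(Z>.075)&(Z<.2)
    print(n,m.sum(),rect(W[m]) if m.sum()>4 else '',(np.percentile(Z[m],[5,50,95])*1e3).round(1))
E
```

```text
time_s: 6.7
tcp_pos: [0.573, -0.2165, 0.2765]
tcp_rot: [-0.0, 0.003, 1.0, -0.0]
force: [1.0, 0.5, 0.4]
width: 0.0601
grasp_force: 0.0
scene 431 (array([603.1, 248.6]), array([30.5, 66. ]), 89.79) [ 79.7 111.1 116.2]
scene 180 (array([522.8, 246.5]), array([53.9, 14.1]), 3.49) [ 94.3  99.8 103.8]
top 269 (array([602.2, 245.7]), array([64.6, 27.2]), 0.74) [103.8 112.1 116.8]
top 178 (array([522.6, 245.1]), array([54.6, 14.7]), 2.61) [ 94.5  99.8 104.3]
```

View pics/s2.png

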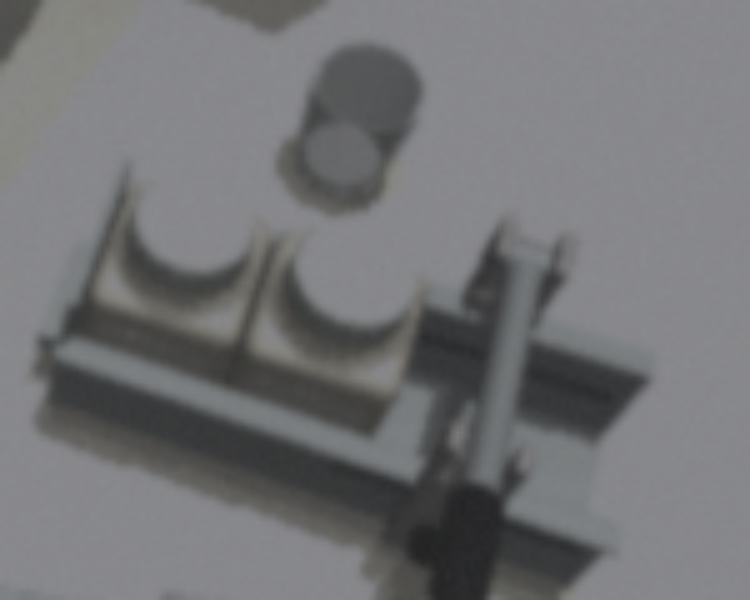

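The scene view shows the bar nearly level across the trough, from hinge (520,240) to the sleeve at (470,540), but depth suggests it is still slightly raised. I fit its slope.

```bash
python3 - <<'E'
import pickle,numpy as np
from h import *
for k in("f1","f2"):
  fs=pickle.load(open(k+".pkl","rb"))
  for n in fs:
    W=cloud(fs[n]);P=W.reshape(-1,3)
    for x in range(480,640,10):
        m=(abs(P[:,0]-x/1e3)<.005)&(P[:,1]>.225)&(P[:,1]<.27)&(P[:,2]>.075)&(P[:,2]<.14)
        q=P[m]*1e3
        if len(q)>4: 
            t=q[q[:,2]>np.percentile(q[:,2],90)-3]
            print(k,n,x,len(q),'y',q[:,1].min().round(1),q[:,1].max().round(1),'ztop',np.percentile(q[:,2],90).round(1),'y',t[:,1].mean().round(1))
E
```

```text
f1 scene 480 14 y 229.6 232.7 ztop 100.1 y 231.7
f1 scene 570 35 y 233.3 242.3 ztop 99.0 y 237.1
f1 scene 600 6 y 234.0 241.8 ztop 129.6 y 234.0
f1 scene 610 75 y 235.2 260.6 ztop 137.8 y 245.6
f1 scene 620 60 y 240.8 260.7 ztop 127.1 y 250.5
f1 scene 630 78 y 241.5 260.2 ztop 126.3 y 251.6
f1 top 480 49 y 228.1 255.9 ztop 100.2 y 241.7
f1 top 490 30 y 237.1 251.0 ztop 99.9 y 241.8
f1 top 500 35 y 236.8 250.2 ztop 101.4 y 243.5
f1 top 510 35 y 237.2 249.5 ztop 104.1 y 244.7
f1 top 520 32 y 238.3 253.4 ztop 106.2 y 244.5
f1 top 530 28 y 238.7 251.7 ztop 106.6 y 245.2
f1 top 540 35 y 238.9 251.3 ztop 108.4 y 245.1
f1 top 550 33 y 239.5 251.0 ztop 110.6 y 246.1
f1 top 560 72 y 231.4 261.7 ztop 112.6 y 246.1
f1 top 570 61 y 231.1 262.7 ztop 114.0 y 246.6
f1 top 580 39 y 239.9 256.4 ztop 118.1 y 247.2
f1 top 590 44 y 237.6 256.0 ztop 139.0 y 244.8
f2 scene 480 97 y 229.6 259.1 ztop 100.4 y 243.4
f2 scene 490 30 y 238.5 251.4 ztop 97.7 y 245.5
f2 scene 500 28 y 238.6 252.2 ztop 98.3 y 245.3
f2 scene 510 33 y 239.5 252.6 ztop 100.0 y 246.2
f2 scene 520 30 y 239.9 252.7 ztop 101.0 y 246.2
f2
[... 587 characters left out ...]
 top 490 31 y 236.2 248.5 ztop 97.5 y 243.0
f2 top 500 34 y 237.5 251.3 ztop 99.9 y 243.1
f2 top 510 35 y 237.5 250.6 ztop 101.3 y 243.5
f2 top 520 34 y 237.7 250.4 ztop 102.2 y 244.7
f2 top 530 29 y 238.3 250.7 ztop 103.0 y 244.9
f2 top 540 31 y 239.4 250.3 ztop 104.3 y 245.7
f2 top 550 34 y 239.6 253.6 ztop 106.1 y 246.1
f2 top 560 71 y 231.2 262.7 ztop 108.0 y 246.0
f2 top 570 59 y 231.0 260.2 ztop 107.8 y 246.8
f2 top 580 33 y 240.0 254.6 ztop 109.9 y 247.2
f2 top 590 48 y 238.5 257.4 ztop 113.7 y 248.4
f2 top 600 49 y 238.5 256.1 ztop 114.7 y 249.5
f2 top 610 44 y 239.0 255.8 ztop 116.4 y 248.8
f2 top 620 45 y 239.8 259.5 ztop 118.2 y 248.4
f2 top 630 30 y 240.1 259.5 ztop 116.6 y 249.5
```

```bash
python3 - <<'E'
import pickle,numpy as np,cv2
from h import *
f=pickle.load(open("f2.pkl","rb"))["scene"]
P=cloud(f);I=f["image"]
m=(P[...,2]>.2)&(P[...,2]<.36)&(abs(P[...,0]-.573)<.09)&(abs(P[...,1]+.2165)<.09)
q=P[m]*1e3
for z in range(240,350,8):
    t=q[(abs(q[:,2]-z)<4)]
    if len(t)>2: print(z,len(t),t.min(0).round(),t.max(0).round())
v,u=np.where(m);a=slice(max(v.min()-10,0),v.max()+10),slice(u.min()-20,u.max()+20)
im=I[a];s=min(800/im.shape[1],600/im.shape[0]);im=np.clip(cv2.resize(im,None,fx=s,fy=s)*2.0,0,255)
cv2.imwrite("pics/g2.png",im[:,:,::-1]);print(a,s)
E
```

```text
312 55 [ 562. -252.  309.] [ 585. -176.  316.]
320 116 [ 562. -260.  316.] [ 586. -172.  324.]
328 122 [ 562. -260.  324.] [ 586. -172.  332.]
336 140 [ 561. -260.  332.] [ 586. -171.  340.]
344 127 [ 563. -259.  340.] [ 586. -171.  348.]
(slice(np.int64(25), np.int64(89), None), slice(np.int64(71), np.int64(187), None)) 6.896551724137931[ WARN:0@0.087] global loadsave.cpp:1063 imwrite_ Unsupported depth image for selected encoder is fallbacked to CV_8U.
```

View pics/g2.png

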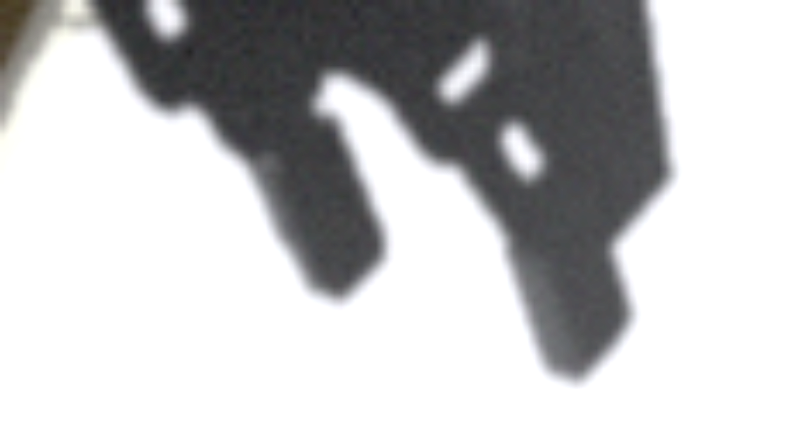

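The open fingers end at about z 0.310 (tips at crop (340,300) and (575,380)), while the TCP reads 0.2765. The bar contact gave the same offset, so real tips are about 27 mm above the reported TCP. I go back and press the bar down accordingly.

```bash
echo '{"tx":[-0.004,-0.004,-0.004,-0.004,-0.004,-0.004,-0.004,-0.004,0,0,0,0],"ty":[0.0582,0.0582,0.0582,0.0582,0.0582,0.0582,0.0582,0.0582,0,0,0,0],"tz":[0,0,0,0,0,0.04,0.04,0.04,0.05,0.02,0.005,0],"wx":[0,0,0,0,0,0,0,0,0,0,0,0],"wy":[0,0,0,0,0,0,0,0,0,0,0,0],"wz":[0,0,0,0,0,0,0,0,0,0,0,0]}' | python3 drive.py 0; echo '{"tx":[0,0,0],"ty":[0,0,0],"tz":[0.004,0.004,0],"wx":[0,0,0],"wy":[0,0,0],"wz":[0,0,0]}' | python3 drive.py; echo '{"tx":[0,0,0],"ty":[0,0,0],"tz":[0.003,0.003,0],"wx":[0,0,0],"wy":[0,0,0],"wz":[0,0,0]}' | python3 drive.py
```

```text
time_s: 8.3
tcp_pos: [0.6049, 0.2336, 0.0968]
tcp_rot: [0.001, -0.0, 1.0, 0.0]
force: [0.2, 0.1, 0.9]
width: 0.0002
grasp_force: 0.0
time_s: 8.68
tcp_pos: [0.6047, 0.2324, 0.0879]
tcp_rot: [-0.0, 0.0, 1.0, 0.0]
force: [0.4, 0.1, 0.1]
width: 0.0003
grasp_force: 0.0
time_s: 9.05
tcp_pos: [0.6045, 0.2324, 0.0814]
tcp_rot: [-0.0, 0.0, 1.0, -0.0]
force: [-0.7, -0.0, -0.5]
width: 0.0005
grasp_force: 0.0
```

```bash
echo '{"tx":[0,0,0,0,0,0,0],"ty":[0,0,0.017,0,0,0,0],"tz":[-0.02,-0.005,0,0.015,0.015,0.003,0],"wx":[0,0,0,0,0,0,0],"wy":[0,0,0,0,0,0,0],"wz":[0,0,0,0,0,0,0]}' | python3 drive.py; echo '{"tx":[0,0,0],"ty":[0,0,0],"tz":[0.002,0.002,0],"wx":[0,0,0],"wy":[0,0,0],"wz":[0,0,0]}' | python3 drive.py; echo '{"tx":[0,0,0],"ty":[0,0,0],"tz":[0.002,0.001,0],"wx":[0,0,0],"wy":[0,0,0],"wz":[0,0,0]}' | python3 drive.py
```

```text
time_s: 9.93
tcp_pos: [0.6046, 0.2492, 0.073]
tcp_rot: [-0.001, 0.0, 1.0, -0.001]
force: [-0.7, -0.5, 0.2]
width: 0.0002
grasp_force: 0.0
time_s: 10.3
tcp_pos: [0.6048, 0.2495, 0.07]
tcp_rot: [0.0, 0.0, 1.0, 0.0]
force: [-0.6, 0.6, -0.2]
width: 0.0001
grasp_force: 0.0
time_s: 10.68
tcp_pos: [0.6051, 0.2497, 0.0687]
tcp_rot: [0.001, -0.0, 1.0, 0.0]
force: [-2.8, -0.5, 6.5]
width: -0.0
grasp_force: 3.2
```

The bar is seated: 6.5 N at TCP z 0.0687, so the tip offset is 29 mm. Next is board_a.

```bash
echo '{"tx":[0,0,0.0044,0.0044,0.0044,0.0044,0.0044,0.004,0.004,0.004,0.004,0.004],"ty":[0,0,-0.052,-0.052,-0.052,-0.052,-0.052,-0.052,-0.052,-0.052,-0.052,-0.052],"tz":[-0.06,-0.06,0,0,0,0,0,0,0,0,0,0],"wx":[0,0,0,0,0,0,0,0,0,0,0,0],"wy":[0,0,0,0,0,0,0,0,0,0,0,0],"wz":[0,0,0,0,0,0,0,0,0,0,0,0]}' | python3 drive.py 0.05; python3 - <<'E'
from cell import r
import pickle,numpy as np
from h import *
s=r.read_state();print(s["joints"].round(2),s["tcp_pos"])
fs={n:r.grab_frame(n) for n in("scene","top")}
for n in fs:
    P=cloud(fs[n]).reshape(-1,3)
    for a,b in((490,540),(580,640)):
        for lo in(a,(a+b)//2):
            m=(abs(P[:,0]*1e3-lo-12)<10)&(P[:,1]>.225)&(P[:,1]<.27)&(P[:,2]>.075)&(P[:,2]<.14)
            q=P[m]*1e3; print(n,lo,np.percentile(q[:,2],90).round(1))
E
```

```text
time_s: 12.18
tcp_pos: [0.5623, -0.272, 0.187]
tcp_rot: [0.0, 0.0, 1.0, -0.0]
force: [0.2, -0.3, -1.1]
width: 0.05
grasp_force: 0.0
[-0.19  0.39 -0.02 -0.   -1.16 -1.38] [ 0.56228209 -0.27203025  0.18699654]
scene 490 94.6
scene 515 95.1
scene 580 97.8
scene 610 97.8
top 490 95.1
top 515 95.6
top 580 98.1
top 610 98.7
```

The bar is level (top 95, sleeve 98), so step 1 is met. I now turn to the board's axes at yaw 189.7°, which keeps joint 6 in range.

```bash
echo '{"tx":[0,0,0,0,0,0,0,0,0,0,0],"ty":[0,0,0,0,0,0,0,0,0,0,0],"tz":[0.0,0.0,0.0,0,0,0,0,0,0,0,0],"wx":[0,0,0,0,0,0,0,0,0,0,0],"wy":[0,0,0,0,0,0,0,0,0,0,0],"wz":[-0.174,-0.174,-0.174,-0.174,-0.174,-0.174,-0.174,-0.174,-0.174,-0.174,0]}' | python3 drive.py 0.05; python3 - <<'E'
from cell import r
import numpy as np,cv2
s=r.read_state();print(s["joints"].round(2),s["tcp_pos"])
f=r.grab_frame("wrist");cv2.imwrite("pics/w1.png",f["image"][:,:,::-1])
M=np.array(f["camera_from_world"]);print(f["fx"],f["cx"],f["cy"],(-M[:3,:3].T@M[:3,3]).round(4))
from h import *
W=cloud(f);X,Y,Z=W[...,0],W[...,1],W[...,2]
for lo,hi in((.128,.145),(.09,.105)):
    m=((Z>lo)&(Z<hi)&(Y<-.1)&(Y>-.33)).astype(np.uint8);k,L=cv2.connectedComponents(m)
    for i in range(1,k):
        if (L==i).sum()>60: print((L==i).sum(),rect(W[L==i]),np.median(Z[L==i]))
E
```

```text
time_s: 13.65
tcp_pos: [0.5626, -0.2697, 0.1869]
tcp_rot: [-0.0, 0.764, -0.646, -0.0]
force: [-0.3, -0.4, -0.4]
width: 0.05
grasp_force: 0.0
[-0.19  0.39 -0.02 -0.   -1.16  0.36] [ 0.56264918 -0.26973826  0.18689451]
308.979738883983 255.15733226782547 193.55287400321967 [ 0.5739 -0.3386  0.3598]
584 (array([ 563.6, -270.9]), array([23.7, 12. ]), 9.7) 0.13869881740415207
569 (array([ 555.4, -223.6]), array([24. , 12.7]), 9.81) 0.1385306876774081
1601 (array([ 546.6, -173. ]), array([40. , 27.5]), 9.91) 0.13842762246986345
730 (array([ 563.5, -271.3]), array([61.7, 11.6]), 9.64) 0.09869284707476117
767 (array([ 555.2, -224.3]), array([61.7, 11.8]), 9.59) 0.09860501494849322
363 (array([ 548.9, -186.2]), array([40. ,  2.5]), 10.89) 0.09748075779122677
```

View pics/w1.png

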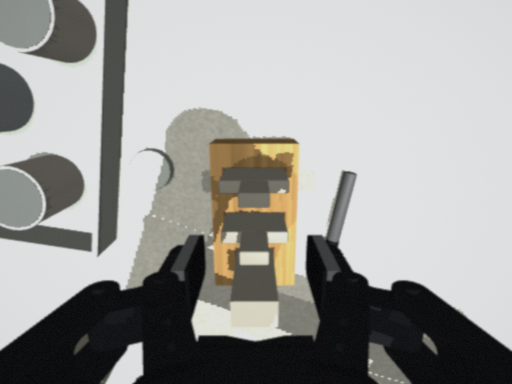

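The wrist picture shows the block at (255,215) with three pieces between the fingers' line of view: one pale-topped at (255,312), one mid at (255,258) and one dark at (255,195). I project the measured points to tell which is which.

```bash
python3 - <<'E'
from cell import r
import numpy as np
f=r.grab_frame("wrist");M=np.array(f["camera_from_world"])
print(M[:3,:3].round(2))
for n,p in dict(a=(.5636,-.271,.138),b=(.5553,-.2238,.138),w=(.5466,-.173,.138),tcp=(.5626,-.2697,.187),tip=(.5626,-.2697,.216)).items():
    c=M[:3,:3]@p+M[:3,3];u=f["fx"]*c[0]/c[2]+f["cx"];v=f["fy"]*c[1]/c[2]+f["cy"];print(n,round(u),round(v),c[2].round(3))
I=f["image"];D=f["range_z"]
for v,u in((312,255),(258,255),(195,255),(185,255),(240,195),(250,195)):print(v,u,I[v,u],D[v,u])
E
```

```text
[[-0.99 -0.17  0.  ]
 [-0.16  0.95  0.28]
 [-0.05  0.27 -0.96]]
a 254 200 0.232
b 254 257 0.245
w 254 313 0.26
tcp 255 226 0.185
tip 254 247 0.157
312 255 [214 213 193] 0.25867212
258 255 [222 219 202] 0.24370064
195 255 [116 113 105] 0.23008065
185 255 [80 79 72] 0.25198928
240 195 [60 62 63] 0.13951197
250 195 [10 12 14] 0.13082534
```

```bash
echo '{"tx":[0.0015,0,0,0,0],"ty":[-0.0008,0,0,0,0],"tz":[0.04,0.04,0.025,0.01,0],"wx":[0,0,0,0,0],"wy":[0,0,0,0,0],"wz":[0,0,0,0,0]}' | python3 drive.py; echo '{"tx":[0,0,0,0],"ty":[0,0,0,0],"tz":[0,0,0,0],"wx":[0,0,0,0],"wy":[0,0,0,0],"wz":[0,0,0,0]}' | python3 drive.py 0 50
```

```text
time_s: 14.38
tcp_pos: [0.5637, -0.2717, 0.0718]
tcp_rot: [0.0, 0.764, -0.645, -0.0]
force: [-0.7, 0.3, 0.1]
width: 0.0501
grasp_force: 0.0
time_s: 14.88
tcp_pos: [0.5647, -0.2721, 0.0735]
tcp_rot: [-0.0, 0.764, -0.645, 0.001]
force: [0.1, 0.7, 5.5]
width: 0.023
grasp_force: 49.7
```

Board gripped. I lift, turn to the carrier's yaw and move over the gap.

```bash
echo '{"tx":[0,0,0,0,-0.05,-0.05,-0.05,-0.05,-0.05,-0.05,-0.05,-0.05],"ty":[0,0,0,0,0.002,0.002,0.002,0.002,0.002,0.002,0.002,0.002],"tz":[-0.03,-0.05,-0.06,0,0,0,0,0,0,0,0,0],"wx":[0,0,0,0,0,0,0,0,0,0,0,0],"wy":[0,0,0,0,0,0,0,0,0,0,0,0],"wz":[0,0,0,0.12,0,0,0,0,0,0,0,0]}' | python3 drive.py; echo '{"tx":[-0.05,-0.04,0,0],"ty":[0.002,0.002,0,0],"tz":[0,0,0,0],"wx":[0,0,0,0],"wy":[0,0,0,0],"wz":[0,0,0,0]}' | python3 drive.py; python3 - <<'E'
from cell import r
import numpy as np,cv2,pickle
from h import *
f=r.grab_frame("wrist");pickle.dump((f,r.grab_frame("top"),r.grab_frame("scene")),open("w2.pkl","wb"))
cv2.imwrite("pics/w2.png",f["image"][:,:,::-1])
W=cloud(f);X,Y,Z=W[...,0],W[...,1],W[...,2]
for nm,lo,hi in(("cap",.113,.122),("wall",.054,.065),("sh",.086,.094)):
    m=((Z>lo)&(Z<hi)&(Y>.05)&(Y<.33)&(X>.42)&(X<.63)).astype(np.uint8);k,L=cv2.connectedComponents(m)
    for i in range(1,k):
        if (L==i).sum()>60: print(nm,(L==i).sum(),rect(W[L==i]),np.median(Z[L==i]).round(4))
E
```

```text
time_s: 16.38
tcp_pos: [0.5272, 0.1285, 0.2114]
tcp_rot: [0.0, 0.724, -0.69, -0.0]
force: [1.1, 1.2, -0.5]
width: 0.0232
grasp_force: 50.3
time_s: 16.88
tcp_pos: [0.5192, 0.2163, 0.2113]
tcp_rot: [0.001, 0.724, -0.69, -0.0]
force: [0.2, 0.2, -0.9]
width: 0.0233
grasp_force: 50.3
cap 2845 (array([524. , 119.8]), array([47.6, 47.4]), 41.7) 0.1189
cap 2328 (array([520.6, 183. ]), array([47.4, 47.3]), 40.74) 0.1189
wall 1926 (array([563. , 162.1]), array([ 17. , 152.9]), 1.18) 0.0609
wall 1859 (array([480. , 157.5]), array([ 19.1, 152. ]), 3.26) 0.061
sh 585 (array([526. ,  85.5]), array([73.9,  4.9]), 2.94) 0.0908
sh 1699 (array([523.9, 119.9]), array([60.6, 61. ]), 2.43) 0.0901
sh 1408 (array([520.6, 182.9]), array([60.7, 60.1]), 2.76) 0.09
sh 187 (array([601.4, 242.2]), array([ 6.3, 56.7]), 85.79) 0.0922
```

View pics/w2.png

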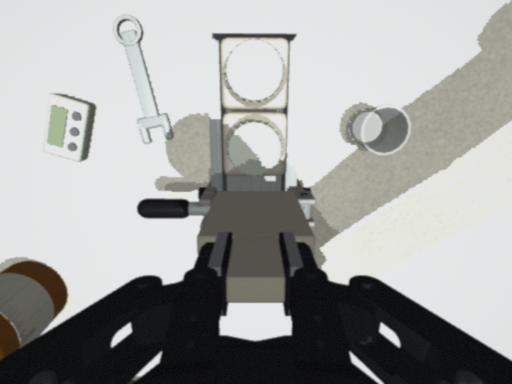

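The wrist view shows the held board over the trough behind the bar (bar at (200,208)), with the bottles at (255,70) and (255,140). End plate and bottles agree on yaw about 2.7° and a middle line x≈0.519 at y 0.22. B's face is at y≈0.214 and the bar's near side at about 0.239, so one board leaves about 16. I lower it at y≈0.2235.

```bash
echo '{"tx":[-0.0065,0,0,0,0,0,0],"ty":[-0.0003,0,0,0,0,0,0],"tz":[0.02,0.04,0.015,0.012,0.012,0.012,0],"wx":[0,0,0,0,0,0,0],"wy":[0,0,0,0,0,0,0],"wz":[0,0,0,0,0,0,0]}' | python3 drive.py; echo '{"tx":[0,0,0,0],"ty":[0,0,0,0],"tz":[0.01,0.01,0.005,0],"wx":[0,0,0,0],"wy":[0,0,0,0],"wz":[0,0,0,0]}' | python3 drive.py
```

```text
time_s: 17.9
tcp_pos: [0.5192, 0.2229, 0.1]
tcp_rot: [0.001, 0.724, -0.69, -0.0]
force: [0.7, -0.2, 0.2]
width: 0.0227
grasp_force: 50.3
time_s: 18.4
tcp_pos: [0.5195, 0.223, 0.0753]
tcp_rot: [0.001, 0.724, -0.69, -0.0]
force: [-0.7, 0.3, -1.2]
width: 0.0234
grasp_force: 50.3
```

```bash
echo '{"tx":[0,0,0],"ty":[0,0,0],"tz":[0.002,0.002,0],"wx":[0,0,0],"wy":[0,0,0],"wz":[0,0,0]}' | python3 drive.py; echo '{"tx":[0.002,0.002,0.002,0],"ty":[0,0,0,0],"tz":[0,0,0,0],"wx":[0,0,0,0],"wy":[0,0,0,0],"wz":[0,0,0,0]}' | python3 drive.py
```

```text
time_s: 18.77
tcp_pos: [0.5196, 0.2232, 0.0718]
tcp_rot: [0.0, 0.724, -0.69, -0.0]
force: [0.6, -0.2, -0.4]
width: 0.023
grasp_force: 50.3
time_s: 19.27
tcp_pos: [0.5202, 0.2175, 0.0721]
tcp_rot: [-0.001, 0.724, -0.69, -0.0]
force: [-0.3, 1.6, -0.1]
width: 0.0231
grasp_force: 50.2
```

```bash
echo '{"tx":[0.0015,0,0],"ty":[0,0,0],"tz":[0.0005,0,0],"wx":[0,0,0],"wy":[0,0,0],"wz":[0,0,0]}' | python3 drive.py; echo '{"tx":[0.001,0,0],"ty":[0,0,0],"tz":[0.0005,0,0],"wx":[0,0,0],"wy":[0,0,0],"wz":[0,0,0]}' | python3 drive.py
```

```text
time_s: 19.65
tcp_pos: [0.5207, 0.2167, 0.0719]
tcp_rot: [-0.001, 0.724, -0.69, 0.0]
force: [-0.3, 5.7, 1.7]
width: 0.0229
grasp_force: 50.5
time_s: 20.02
tcp_pos: [0.5209, 0.2158, 0.0715]
tcp_rot: [-0.001, 0.724, -0.689, 0.0]
force: [-0.8, 5.4, 1.0]
width: 0.0231
grasp_force: 50.7
```

The row is pushed up to the end plate and the board is on the floor. I release and rise.

```bash
echo '{"tx":[-0.0015,0,0],"ty":[0,0,0],"tz":[0,0,0],"wx":[0,0,0],"wy":[0,0,0],"wz":[0,0,0]}' | python3 drive.py 0.05; echo '{"tx":[0,0,0,0],"ty":[0,0,0,0],"tz":[-0.03,-0.05,-0.055,0],"wx":[0,0,0,0],"wy":[0,0,0,0],"wz":[0,0,0,0]}' | python3 drive.py; python3 - <<'E'
from cell import r
import numpy as np,cv2,pickle
from h import *
fs={n:r.grab_frame(n) for n in("wrist","top","scene")}
pickle.dump(fs,open("w3.pkl","wb"))
for n,f in fs.items():
    W=cloud(f);X,Y,Z=W[...,0],W[...,1],W[...,2]
    for nm,lo,hi in(("tab",.127,.142),("cap",.113,.122),("bd",.092,.1),("sh",.086,.0915)):
        m=((Z>lo)&(Z<hi)&(Y>.05)&(Y<.27)&(X>.47)&(X<.56)).astype(np.uint8);k,L=cv2.connectedComponents(m)
        for i in range(1,k):
            if (L==i).sum()>40: print(n,nm,(L==i).sum(),rect(W[L==i]),np.median(Z[L==i]).round(4))
a=fs["wrist"]["image"];cv2.imwrite("pics/w3.png",a[:,:,::-1])
E
```

```text
time_s: 20.4
tcp_pos: [0.5198, 0.2155, 0.0706]
tcp_rot: [0.001, 0.724, -0.69, 0.0]
force: [0.8, 0.0, 0.5]
width: 0.0499
grasp_force: 0.0
time_s: 20.9
tcp_pos: [0.5226, 0.2173, 0.2112]
tcp_rot: [-0.005, 0.724, -0.689, 0.001]
force: [-0.0, -0.1, -0.1]
width: 0.05
grasp_force: 0.0
wrist tab 459 (array([519.8, 217.1]), array([23.5, 12. ]), 2.76) 0.1368
wrist cap 2896 (array([524.4, 118.7]), array([47.5, 47.5]), 24.05) 0.1189
wrist cap 2363 (array([521.2, 180.5]), array([47.2, 47.2]), 41.42) 0.1189
wrist cap 59 (array([519.9, 211.7]), array([23.4,  1.5]), 1.12) 0.1186
wrist bd 307 (array([524.1, 131.8]), array([54.7, 27.8]), 2.79) 0.0937
wrist bd 306 (array([520.9, 168.5]), array([30.5, 54.6]), 87.79) 0.0939
wrist bd 539 (array([519.7, 217.2]), array([61.6, 12.3]), 2.79) 0.0967
wrist bd 1114 (array([514.9, 248.9]), array([90.1, 19.1]), 2.24) 0.0952
wrist sh 435 (array([524.4,  85.3]), array([71.2,  4.3]), 2.77) 0.0906
wrist sh 2630 (array([522.7, 150.4]), array([ 61.1, 123.4]), 2.98) 0.0896
wrist sh 132 (array([518.4, 240.3]), array([81.9,  1.9]), 2.09) 0.0902
top tab 74 (array([520.3, 21
[... 600 characters left out ...]
27 (array([502.7, 176.6]), array([23.3, 58.8]), 7.09) 0.0888
scene tab 90 (array([521.8, 217.5]), array([24.3, 11.9]), 2.67) 0.1349
scene cap 409 (array([526.4, 119. ]), array([45.8, 45.9]), 56.78) 0.1172
scene cap 436 (array([524. , 180.5]), array([46.7, 44.9]), 16.57) 0.1172
scene bd 92 (array([537.9, 119.1]), array([31.1, 51.6]), 0.94) 0.0941
scene bd 256 (array([513.5, 250.1]), array([90.3, 27.2]), 9.52) 0.0939
scene bd 95 (array([534.8, 179.6]), array([50.6, 28.4]), 84.0) 0.0945
scene bd 75 (array([539.1, 218.5]), array([28.3, 11.6]), 3.48) 0.0956
scene sh 305 (array([523.2, 115.8]), array([69.5, 65.2]), 2.64) 0.0886
scene sh 257 (array([524.2, 181.8]), array([59.6, 60.7]), 2.36) 0.0886
```

View pics/w3.png

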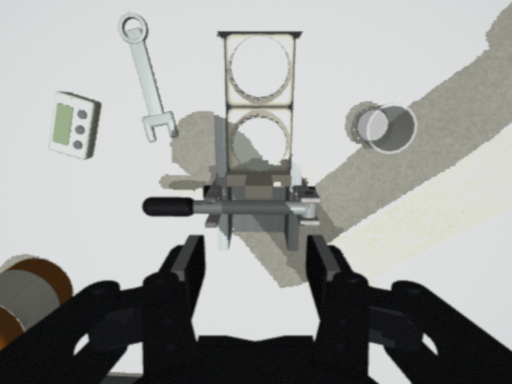

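The board stands upright at wrist-frame (0.5197, 0.2172) with its shoulder top at 96.7. The bottles are snug at 61.9 apart. About 16.6 is left to the bar, so one board is right and the wedge should go tight with its foot at z≈0.042. I fetch the wedge.

```bash
echo '{"tx":[0.0489,0.0489,0.0489,0.0489,0.0489,0.0489,0.0489,0.0489,0,0,0],"ty":[-0.0006,-0.0006,-0.0006,-0.0006,-0.0006,-0.0006,-0.0006,-0.0006,0,0,0],"tz":[0,0,0,0,0,0,0,0,0,0,0],"wx":[0,0,0,0,0,0,0,0,0,0,0],"wy":[0,0,0,0,0,0,0,0,0,0,0],"wz":[0,0,0,0,0,0,0,0,-0.12,0,0]}' | python3 drive.py 0.065; python3 - <<'E'
from cell import r
import numpy as np,cv2
from h import *
f=r.grab_frame("wrist");W=cloud(f);X,Y,Z=W[...,0],W[...,1],W[...,2]
for lo,hi in((.128,.145),(.092,.105)):
    m=((Z>lo)&(Z<hi)&(Y<-.1)&(Y>-.33)&(X>.48)&(X<.63)).astype(np.uint8);k,L=cv2.connectedComponents(m)
    for i in range(1,k):
        if (L==i).sum()>60: print((L==i).sum(),rect(W[L==i]),np.median(Z[L==i]))
E
```

```text
time_s: 22.42
tcp_pos: [0.5435, -0.1739, 0.2049]
tcp_rot: [0.001, 0.764, -0.645, -0.001]
force: [-0.4, 0.3, 0.4]
width: 0.0648
grasp_force: 0.0
519 (array([ 555.4, -223.5]), array([23.1, 11.7]), 9.82) 0.13880457098218021
1690 (array([ 546.6, -172.4]), array([40. , 26.9]), 9.61) 0.13854594037310722
577 (array([ 555.5, -223.7]), array([61.8, 11.4]), 9.58) 0.0987430747919052
133 (array([ 549. , -186.3]), array([39.3,  0.9]), 9.75) 0.09912878039681712
```

```bash
echo '{"tx":[-0.001,0,0,0,0],"ty":[-0.0033,0,0,0,0],"tz":[0.03,0.05,0.035,0.02,0],"wx":[0,0,0,0,0],"wy":[0,0,0,0,0],"wz":[0,0,0,0,0]}' | python3 drive.py; echo '{"tx":[0,0,0,0],"ty":[0,0,0,0],"tz":[0,0,0,0],"wx":[0,0,0,0],"wy":[0,0,0,0],"wz":[0,0,0,0]}' | python3 drive.py 0 80
```

```text
time_s: 23.1
tcp_pos: [0.5458, -0.172, 0.0692]
tcp_rot: [0.001, 0.764, -0.645, -0.002]
force: [0.1, -0.5, -0.1]
width: 0.0652
grasp_force: 0.0
time_s: 23.6
tcp_pos: [0.5482, -0.1728, 0.0724]
tcp_rot: [-0.001, 0.764, -0.645, 0.001]
force: [0.4, 1.4, 5.7]
width: 0.0391
grasp_force: 80.7
```

```bash
echo '{"tx":[0,0,0,0,-0.0514,-0.0514,-0.0514,-0.0514,-0.0514,-0.0514,-0.0514,-0.0514],"ty":[0,0,0,0,0.0011,0.0011,0.0011,0.0011,0.0011,0.0011,0.0011,0.0011],"tz":[-0.03,-0.05,-0.06,0,0,0,0,0,0,0,0,0],"wx":[0,0,0,0,0,0,0,0,0,0,0,0],"wy":[0,0,0,0,0,0,0,0,0,0,0,0],"wz":[0,0,0,0.12,0,0,0,0,0,0,0,0]}' | python3 drive.py; echo '{"tx":[0,0],"ty":[0,0],"tz":[0,0],"wx":[0,0],"wy":[0,0],"wz":[0,0]}' | python3 drive.py; python3 - <<'E'
from cell import r
import numpy as np,cv2,pickle
from h import *
fs={n:r.grab_frame(n) for n in("scene","top","wrist")};pickle.dump(fs,open("w4.pkl","wb"))
s=r.read_state();t=s["tcp_pos"];print(t)
for n,f in fs.items():
    P=cloud(f).reshape(-1,3)
    for z in list(range(140,290,10)):
        m=(abs(P[:,2]*1e3-z)<5)&(abs(P[:,0]-t[0])<.014)&(abs(P[:,1]-t[1])<.03)
        q=P[m]*1e3
        if len(q)>8: print(n,z,len(q),'x',np.percentile(q[:,0],[3,97]).round(1),'y',np.percentile(q[:,1],[3,50,97]).round(1))
f=fs["scene"];cv2.imwrite("pics/s4.png",np.clip(cv2.resize(f["image"][60:260,260:460],(600,600)).astype(float)*1.7,0,255).astype(np.uint8)[:,:,::-1])
E
```

```text
time_s: 25.1
tcp_pos: [0.5172, 0.2388, 0.2103]
tcp_rot: [0.001, 0.724, -0.69, -0.0]
force: [0.6, 0.1, -0.8]
width: 0.0388
grasp_force: 82.7
time_s: 25.35
tcp_pos: [0.5175, 0.2371, 0.2102]
tcp_rot: [0.001, 0.724, -0.69, -0.0]
force: [-0.4, -0.8, -1.5]
width: 0.0393
grasp_force: 82.7
[0.51811645 0.23632881 0.21079379]
scene 140 41 x [512.4 530. ] y [212.2 217.5 221.3]
scene 150 16 x [505.1 530.5] y [219.6 220.3 220.9]
scene 160 16 x [505.7 530. ] y [219.9 220.7 221.4]
scene 170 16 x [506.3 530.7] y [220.6 221.3 221.8]
scene 180 17 x [506.  531.6] y [221.  221.5 222.3]
scene 190 17 x [506.8 530.1] y [221.2 221.8 222.5]
scene 200 17 x [505.3 530.5] y [221.5 222.2 222.7]
scene 210 21 x [505.6 530.3] y [221.8 222.7 223.3]
scene 220 22 x [505.1 531.2] y [222.2 223.  223.7]
scene 230 21 x [505.6 531.2] y [222.4 223.2 223.9]
scene 240 23 x [505.5 531.3] y [223.  223.7 224.4]
scene 250 22 x [505.7 529.9] y [223.3 223.9 224.8]
scene 260 26 x [504.6 531.7] y [223.7 224.4 225.1]
scene 270 40 x [506.4 530.6] y [224.  225.2 237.4]
scene 280 19 x [506.4 531. ] y [224.6 225.9 228.3]
top 140 42 x [509
[... 797 characters left out ...]
] y [218.9 219.6 220.4]
wrist 160 146 x [505.  531.2] y [219.2 219.9 220.7]
wrist 170 150 x [505.1 530.9] y [219.5 220.3 221. ]
wrist 180 177 x [504.9 531.4] y [219.8 220.6 221.5]
wrist 190 195 x [505.2 531.4] y [220.2 221.  221.8]
wrist 200 234 x [504.9 531.2] y [220.4 221.3 222.2]
wrist 210 279 x [505.1 531. ] y [220.9 221.7 222.5]
wrist 220 310 x [504.8 531.4] y [221.2 222.1 222.9]
wrist 230 382 x [505.  531.1] y [221.7 222.4 223.2]
wrist 240 455 x [504.8 531.3] y [221.9 222.8 223.6]
wrist 250 542 x [504.9 531.2] y [222.3 223.1 224. ]
wrist 260 677 x [504.9 531.2] y [222.5 223.5 224.4]
wrist 270 849 x [505.  531.2] y [222.9 223.9 224.9]
wrist 280 4188 x [505.  531.2] y [223.9 235.7 249.2]
```

View pics/s4.png

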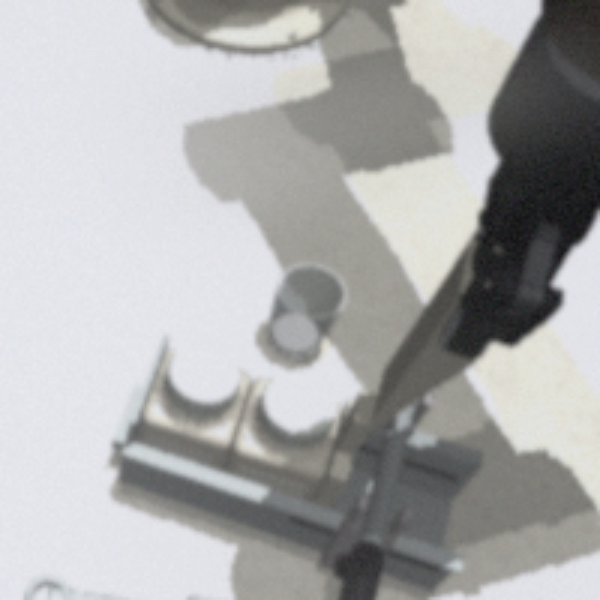

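The scene crop shows the wedge held thin end down above the gap at (390,390), between the board tab and the bar. Its flat face leans 0.036 rad (top to +y), so I straighten it, shift +3 mm in y and lower it.

```bash
echo '{"tx":[-0.003,0,0,0],"ty":[0,0,0,0],"tz":[0,0,0.03,0],"wx":[0,0,0,0],"wy":[-0.036,0,0,0],"wz":[0,0,0,0]}' | python3 drive.py; python3 - <<'E'
from cell import r
import numpy as np
from h import *
for n in ("wrist","top"):
    P=cloud(r.grab_frame(n)).reshape(-1,3)
    for z in range(140,260,15):
        m=(abs(P[:,2]*1e3-z)<4)&(abs(P[:,0]-.518)<.014)&(P[:,1]>.205)&(P[:,1]<.235)
        q=P[m]*1e3
        if len(q)>8: print(n,z,len(q),'y',np.percentile(q[:,1],[3,50,97]).round(1))
E
```

```text
time_s: 26.0
tcp_pos: [0.5166, 0.2403, 0.1789]
tcp_rot: [-0.01, 0.724, -0.69, -0.014]
force: [-0.7, 0.3, -0.7]
width: 0.0391
grasp_force: 82.7
wrist 140 624 y [212.  218.7 226.1]
wrist 155 162 y [225.  225.7 226.5]
wrist 170 193 y [224.9 225.7 226.5]
wrist 185 244 y [224.8 225.7 226.5]
wrist 200 318 y [225.  225.8 226.7]
wrist 215 415 y [225.  225.8 226.7]
wrist 230 567 y [225.  225.8 226.6]
wrist 245 1860 y [225.2 229.1 234.7]
top 140 39 y [211.  217.7 225.3]
top 155 14 y [224.  225.  225.6]
top 170 15 y [224.  225.1 226. ]
top 185 14 y [224.2 225.3 226. ]
top 200 17 y [224.1 225.4 226.2]
top 215 16 y [224.2 225.2 225.7]
top 230 15 y [224.1 224.8 226. ]
top 245 11 y [224.1 224.9 227.3]
```

```bash
echo '{"tx":[0.001,0.001,0.0008,0],"ty":[0,0,0,0],"tz":[0.02,0.02,0.015,0],"wx":[0,0,0,0],"wy":[0,0,0,0],"wz":[0,0,0,0]}' | python3 drive.py; echo '{"tx":[0.0002,0.0001,0],"ty":[0,0,0],"tz":[0.004,0.003,0],"wx":[0,0,0],"wy":[0,0,0],"wz":[0,0,0]}' | python3 drive.py
```

```text
time_s: 26.6
tcp_pos: [0.5178, 0.2406, 0.1254]
tcp_rot: [-0.012, 0.724, -0.69, -0.013]
force: [1.2, 0.3, -1.2]
width: 0.0392
grasp_force: 82.7
time_s: 26.98
tcp_pos: [0.5181, 0.2406, 0.119]
tcp_rot: [-0.012, 0.724, -0.69, -0.013]
force: [0.0, -0.6, -1.4]
width: 0.0391
grasp_force: 82.7
```

```bash
for i in 1 2 3; do echo '{"tx":[0.0006,0],"ty":[0,0],"tz":[0.003,0],"wx":[0,0],"wy":[0,0],"wz":[0,0]}' | python3 drive.py | egrep 'tcp_pos|^force'; done
```

```text
tcp_pos: [0.518, 0.2399, 0.1157]
force: [1.0, -2.1, -1.2]
tcp_pos: [0.518, 0.2393, 0.1126]
force: [0.7, -3.2, 0.0]
tcp_pos: [0.5181, 0.2387, 0.1097]
force: [1.5, -4.7, 0.8]
```

```bash
for i in 1 2 3; do echo '{"tx":[0.0012,0],"ty":[0,0],"tz":[0.002,0],"wx":[0,0],"wy":[0,0],"wz":[0,0]}' | python3 drive.py | egrep 'tcp_pos|^force'; done
```

```text
tcp_pos: [0.5182, 0.2382, 0.1081]
force: [-0.6, -3.8, 4.1]
tcp_pos: [0.5187, 0.238, 0.1071]
force: [-2.5, -1.2, 8.3]
tcp_pos: [0.519, 0.2377, 0.1062]
force: [-4.1, -0.3, 12.2]
```

It is going tight at the predicted depth (foot ≈0.042). I add press and relieve the x side load.

```bash
echo '{"tx":[0,0],"ty":[0.001,0],"tz":[0.0015,0],"wx":[0,0],"wy":[0,0],"wz":[0,0]}' | python3 drive.py | egrep 'tcp_pos|^force';echo '{"tx":[0,0,0],"ty":[0.001,0,0],"tz":[0.0015,0,0],"wx":[0,0,0],"wy":[0,0,0],"wz":[0,0,0]}' | python3 drive.py | egrep 'tcp_pos|^force'
```

```text
tcp_pos: [0.519, 0.2378, 0.1061]
force: [-4.2, -2.0, 17.9]
tcp_pos: [0.519, 0.2379, 0.1059]
force: [-3.3, -3.4, 21.7]
```

```bash
echo '{"tx":[0.001,0,0],"ty":[0.001,0,0],"tz":[-0.001,0,0],"wx":[0,0,0],"wy":[0,0,0],"wz":[0,0,0]}' | python3 drive.py | egrep 'tcp_pos|^force'; python3 - <<'E'
from cell import r
import numpy as np,cv2
from h import *
f=r.grab_frame("wrist");W=cloud(f);P=W.reshape(-1,3);X,Y,Z=W[...,0],W[...,1],W[...,2]
for z in (140,155,165):
    m=(abs(P[:,2]*1e3-z)<4)&(abs(P[:,0]-.518)<.014)&(P[:,1]>.205)&(P[:,1]<.235)
    q=P[m]*1e3
    if len(q)>8: print(z,len(q),np.percentile(q[:,1],[3,50,97]).round(1))
for nm,lo,hi in(("tab",.128,.139),("cap",.113,.122),("bd",.0945,.099)):
    m=((Z>lo)&(Z<hi)&(Y>.05)&(Y<.235)&(X>.47)&(X<.57)).astype(np.uint8);k,L=cv2.connectedComponents(m)
    for i in range(1,k):
        if (L==i).sum()>60: print(nm,rect(W[L==i]),np.median(Z[L==i]))
f=r.grab_frame("scene");cv2.imwrite("pics/s5.png",np.clip(cv2.resize(f["image"][100:270,270:460],(760,680))[:600].astype(float)*1.7,0,255).astype(np.uint8)[:,:,::-1])
print(r.read_state()["force"],r.read_state()["grasp_force"])
E
```

```text
tcp_pos: [0.5189, 0.2377, 0.106]
force: [0.1, -1.6, 14.9]
140 1418 [211.3 218.7 223.4]
155 540 [221.7 222.7 223.6]
165 684 [221.7 222.6 223.5]
tab (array([518.8, 216.9]), array([40. , 13.2]), 2.22) 0.1366854330907566
cap (array([523.8, 132.5]), array([46.4, 19.9]), 2.78) 0.11887634145129902
cap (array([521.5, 180.2]), array([47.7, 47.7]), 71.7) 0.11893423401223618
cap (array([520.2, 211.2]), array([23.5,  1.6]), 1.1) 0.11788127868412512
cap (array([502.6, 222.1]), array([7.6, 1.1]), 1.99) 0.11745350723075784
bd (array([522.9, 136.5]), array([44.6, 14.5]), 4.94) 0.09574415680411187
bd (array([520.1, 217.1]), array([61.8, 12.8]), 2.48) 0.09689523185714975
[-0.28781121 -0.67707051 15.21544269] 84.74846720695496
```

View pics/s5.png

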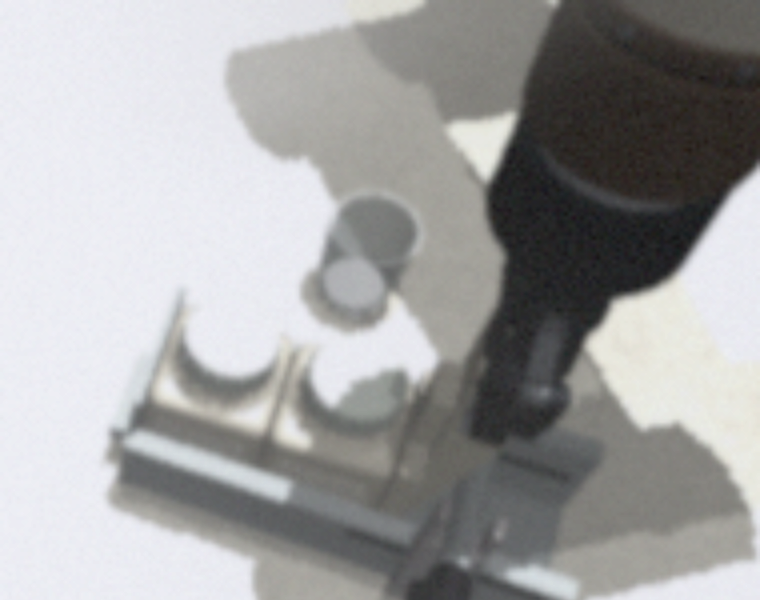

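The wedge sits upright between the board and the bar (crop (470,400)), with its face flat on the board at y 0.2227. The bar is down and the bottles upright. I add a little press to about 18 N and hand in.

```bash
echo '{"tx":[0.0002,0,0,0],"ty":[0,0,0,0],"tz":[0.0008,0,0,0],"wx":[0,0,0,0],"wy":[0,0,0,0],"wz":[0,0,0,0]}' | python3 drive.py; python3 -c "
from cell import r
print(r.read_state()['force'])
print(r.sign_off())"
```

```text
time_s: 30.08
tcp_pos: [0.5189, 0.2377, 0.1059]
tcp_rot: [-0.018, 0.725, -0.689, -0.012]
force: [-1.9, -0.7, 18.2]
width: 0.0387
grasp_force: 85.2
[-1.88544016 -0.65457103 18.17198898]
the job is handed in; nothing more can be done
None
```

I handed the job in at 30 s: the bar is down in its fork, one board stands against the bottles, board_b was left in the block, and the wedge is held pressed down at about 18 N with the row tight; the sign-off returned no verdict.

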